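Start the kiln, then its yellow timer

TASK

Start the kiln by pressing the green button on the blue control box, let that button come up, then start the timer with the yellow button by pressing its button. Press each gently with the fingertips, at least half-way down, and let it spring back; do not grip, lift or push the timer about. Leave the red button, the other timers and everything else on the bench alone, and finish with the hand raised well clear.

Things in the scene. Friction and masses are not known exactly. Their poses are not given: they have to be found in the camera images.
- control_box: blue kiln control box fixed to the bench, 110 mm (x) by 200 mm (y), flat top 65 mm above the bench. Origin: centre of the underside; z up. On its top, 50 mm either side of the centre along its y axis, are one green and one red push button; which side is which varies.
- start_button_base: black round housing of the green start button on top of the kiln control box, 52 mm across and 12 mm high, carrying the green button. Fixed to the box. Origin: centre of its underside, on the box top, 65 mm above the bench; z up.
- start_button_top (a point): centre of the top of the green start button, 36 mm across, 89 mm above the bench when up (12 mm above its housing). It moves down with the button.
- start_button (a joint): how far the green start button is pressed down, m: 0 = up, 0.012 = fully in, against a hard stop. It springs back; it starts to move at about 2.4 N, is half-way in at 5.2 N, where the press counts, and fully in at 8 N.
- stop_button_base: black round housing of the red stop button on top of the kiln control box, 52 mm across and 12 mm high, carrying the red button. Fixed to the box. Origin: centre of its underside, on the box top, 65 mm above the bench; z up.
- stop_button (a joint): how far the red stop button is pressed down, m: 0 = up, 0.012 = fully in, against a hard stop. It springs back; it starts to move at about 2.4 N, is half-way in at 5.2 N, where the press counts, and fully in at 8 N.
- timer_yellow: loose round push-top timer with a yellow button: grey puck 72 mm across and 25 mm high, on it a black collar 56 mm across and 12 mm high (top at 37 mm), from which the yellow button, 40 mm across, stands 12 mm proud (top at 49 mm). About 0.3 kg. Origin: centre of the underside, on the bench; z up.
- timer_blue: loose round push-top timer with a blue button: grey puck 72 mm across and 25 mm high, on it a black collar 56 mm across and 12 mm high (top at 37 mm), from which the blue button, 40 mm across, stands 12 mm proud (top at 49 mm). About 0.3 kg. Origin: centre of the underside, on the bench; z up.
- timer_white: loose round push-top timer with a white button: grey puck 72 mm across and 25 mm high, on it a black collar 56 mm across and 12 mm high (top at 37 mm), from which the white button, 40 mm across, stands 12 mm proud (top at 49 mm). About 0.3 kg. Origin: centre of the underside, on the bench; z up.
- button_yellow_top (a point): centre of the top of the yellow timer's button, 49 mm above the bench when up; moves down with the button.
- button_yellow (a joint): how far the yellow button of its timer is pressed down, m: 0 = up, 0.012 = fully in, against a hard stop. It springs back; it starts to move at about 2.4 N, is half-way in at 5.2 N, where the press counts, and fully in at 8 N.
- button_blue (a joint): how far the blue button of its timer is pressed down, m: 0 = up, 0.012 = fully in, against a hard stop. It springs back; it starts to move at about 2.4 N, is half-way in at 5.2 N, where the press counts, and fully in at 8 N.
- button_white (a joint): how far the white button of its timer is pressed down, m: 0 = up, 0.012 = fully in, against a hard stop. It springs back; it starts to move at about 2.4 N, is half-way in at 5.2 N, where the press counts, and fully in at 8 N.
- jar_green: loose closed green glass jar with a metal lid, 48 mm across, 75 mm high, standing upright. Origin: centre of the underside.
- jar_amber: loose closed amber glass jar with a metal lid, 48 mm across, 75 mm high, standing upright. Origin: centre of the underside.
- paddle: loose flat spatula-shaped hand tool, 240 mm long, 20 mm high at its wooden handle, lying on the bench near the robot. Origin: underside, x along its length towards the blade.
- saucer: loose white saucer, 110 mm across and 18 mm high, at the back of the bench. Origin: centre of the underside.

How it is judged:
By the outcome, as a careful person would: the job done as asked, in the order asked, and still so for the second after the job is handed in, with the robot touching nothing.
It also fails if it takes over 38 s, if anything falls off the work surface, if the arm or the gripper's body presses on something with over 40 N, if the wrist force passes 120 N, or if a joint passes its speed limit or range.

ROBOT

A 6-joint arm with a two-finger parallel gripper is mounted at the origin on the work surface. World frame = base frame: x ahead of the robot, y to its left, z up, the work surface at z = 0. Lengths are in mm, angles in degrees, forces in N, time in s.
With the tool pointing down it reaches from about 350 to 850 mm from the base axis. Payload 8.1 kg.
Tool frame: the origin (TCP) lies at the centre of the arm's flange, where the gripper is bolted on; the fingertips stand 173 mm ahead of it and the grasp point (between the pads) lies 155 mm ahead of it; z points along the fingers, y is the line along which they close (so a half turn about z gives the same grasp; the last joint's range is limited). The gripper opens to 85 mm and grips with 20 to 120 N. Pads are 22 mm wide; open, the fingers measure 114 mm over their backs; the gripper's body (76 mm by 85 mm) begins 54 mm behind the grasp point. The pads swing forward as they close: fully open they stand 13 mm farther back than shut.
Start: joints at [72.055, 7.471, 85.268, -0, 87.261, -4.893], TCP at [135.479, 584.51, 404.692] pointing down, gripper open.
Joint ranges: [-169.43, 169.43], [-51.17, 129.36], [1.28, 143.12], [-76.62, 256.62], [0, 156.53], [-152.29, 152.29]. Speed limits (degrees/s): [136.94, 136.94, 159.86, 180, 180, 180].

INTERFACE

Orientations are given as [roll, pitch, yaw] about the fixed x, y, z axes, in that order (R = Rz(yaw) Ry(pitch) Rx(roll)).
In Python, from bench import * gives the robot as it stands.
- The arm moves only by the shell command python3 -m jog 'ROWS' [FORCE]. ROWS is text: rows parted by semicolons, each of 7 numbers parted by spaces: the shift along the tool's x, y, z scaled (see below), then the turn, a rotation vector about the tool's x, y, z scaled (see below), then the closure, from -1 (fully open) to 1 (shut). In form: tx ty tz wx wy wz hand; .... A call has 1 to 5 rows; each row shifts and turns the commanded pose from where the row before left it, along the tool's axes as they then stand; what a row does not reach is not made up. The controller multiplies each number of a shift by 0.1 m and each number of a turn by 60 degrees. A row lasts 1/8 s, in which the tool goes at most 62.5 mm and 10.7 degrees, less where a joint would pass 70% of its speed; a pose out of reach is approached as far as the arm can. A call with a number of a shift or a turn outside -1 to 1 is refused whole. A call with a gripper value outside its range is refused whole. The fingers move at their own pace and stop on an object; FORCE is the grip in N (left out, the last holds). Time passes only in rows, so rows that do not move let the fingers close. It gives the time, the measured TCP pose, the force, the opening and the grip force at its end, in the units of the state.
- sense(): the state, without advancing time (a new reading comes with each control period).
- snapshot(name): name is "scene" or "side" or "wrist"; returns a dict with "img" (480x640x3 uint8, red, green, blue), "fx", "fy", "cx", "cy" (pixels), "extrinsics" (4x4, takes a point from camera to world coordinates). Camera axes: x right, y down, z forward; pixel columns grow to the right and rows downward; lengths in mm; the calibration is good to about 2 mm. A picture is of the moment at which its call begins. There is no depth.
- hand_in(): hands the job in; it is judged then, once.
The state is a dict: "time": time; "joint_pos": joint angles; "qd": joint speeds; "joint_efforts": joint torques, N m; "tool_pos": TCP position; "tcp_rot": TCP orientation; "ft_force": force on the tool from outside, world axes, zero at the start; "wrist_torque": the same for the moment, N m; "finger_gap": finger opening in mm; "grip_force": force on a finger pad.
Only numpy, scipy, OpenCV 4.12 (cv2) and the standard library are available. Lean on these libraries where they do the work, as an engineer would, in place of code of your own. Each camera call takes 0.05 s, during which the arm holds its last target. There are 200 camera calls.

## Working session

There is one attempt and no reset: what is moved stays moved. The work goes in short steps, Python scripts to look and compute and a shell command to move; the robot and the scene stay as the last step left them, time stands still between calls to the robot, and variables do not carry over. Pictures are saved under pics/ and viewed, at most 10 in all, crops included, and the job is handed in when it is done.

```bash
mkdir -p pics; python3 - <<'E'
from bench import *
import cv2
for n in ("scene","side"):
    s=snapshot(n); cv2.imwrite(f"pics/{n}0.png",s["img"][:,:,::-1])
    print(n,s["fx"],s["cx"],s["cy"],s["extrinsics"])
s=sense();print(s["time"],s["tool_pos"],s["tcp_rot"],s["ft_force"],s["finger_gap"])
E
```

```text
scene 623.7987053213972 318.0873399854416 252.26566658068288 [[-2.32101940e-01  6.83480596e-01 -6.92085951e-01  1.47963917e+03]
 [ 9.72665127e-01  1.57850309e-01 -1.70310983e-01  2.52350273e+02]
 [-7.15827096e-03 -7.12697379e-01 -7.01435104e-01  9.82643625e+02]
 [ 0.00000000e+00  0.00000000e+00  0.00000000e+00  1.00000000e+00]]
side 487.66379856565425 323.0709127829319 233.51521763214228 [[ 8.78839886e-01 -2.56531383e-01  4.02283612e-01  1.89310942e+02]
 [-4.76538933e-01 -5.13439172e-01  7.13646174e-01 -6.81566226e+02]
 [ 2.34755244e-02 -8.18884526e-01 -5.73478015e-01  6.23616090e+02]
 [ 0.00000000e+00  0.00000000e+00  0.00000000e+00  1.00000000e+00]]
0.1 [135.40484487 584.3066524  403.72904098] [-1.79902700e+02 -7.20957131e-03  1.66950367e+02] [-1.31920888  0.38568238 -0.78918106] 85.43995880259583
```

View pics/scene0.png

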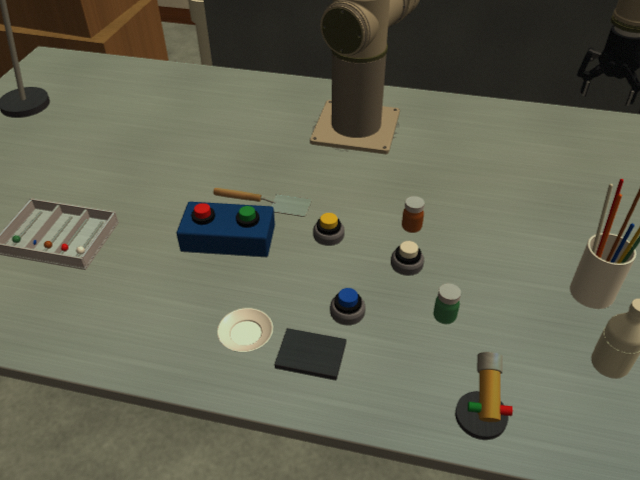

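View pics/side0.png

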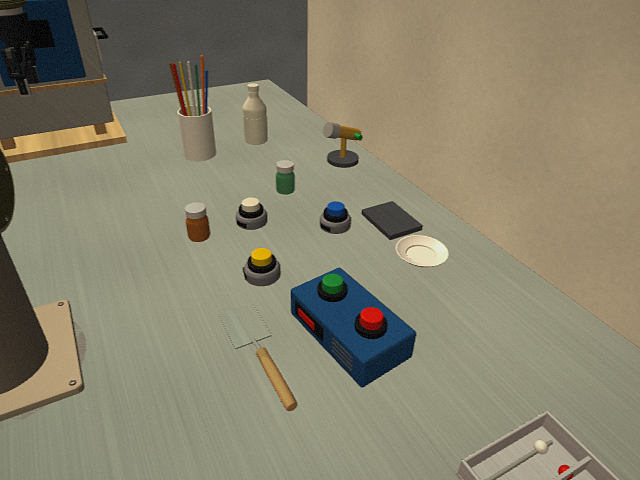

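The scene view shows the green button at about (247,213), red at (202,211) and the yellow timer at (329,222). In the side view green is at about (333,284) and yellow at (261,256). Next I enlarge both and segment the caps.

```bash
cat > h.py <<'E'
import numpy as np
def ray(s,u,v,z):
    E=s["extrinsics"]; d=E[:3,:3]@np.array([(u-s["cx"])/s["fx"],(v-s["cy"])/s["fy"],1]); o=E[:3,3]
    return o+d*(z-o[2])/d[2]
def proj(s,p):
    E=s["extrinsics"]; c=E[:3,:3].T@(np.array(p)-E[:3,3]); return s["cx"]+s["fx"]*c[0]/c[2], s["cy"]+s["fy"]*c[1]/c[2]
E
python3 - <<'E'
from bench import *
from h import *
import cv2
S={n:snapshot(n) for n in("scene","side")}
R={"green":((45,80),89,83),"yellow":((20,35),49,43)}
box={"scene":{"green":(225,195,270,232),"yellow":(310,205,350,245)},"side":{"green":(310,265,355,305),"yellow":(240,240,285,290)}}
crops=[]
for n,s in S.items():
    hsv=cv2.cvtColor(s["img"],cv2.COLOR_RGB2HSV)
    for c,(h,zt,zm) in R.items():
        x0,y0,x1,y1=box[n][c]; m=cv2.inRange(hsv[y0:y1,x0:x1],(h[0],120,60),(h[1],255,255))
        ys,xs=np.nonzero(m); u,v=xs.mean()+x0,ys.mean()+y0
        print(n,c,len(xs),round(u,1),round(v,1),(xs.min()+x0,xs.max()+x0,ys.min()+y0,ys.max()+y0),ray(s,u,v,zm+2).round(1))
    x0,y0,x1,y1={"scene":(170,170,430,330),"side":(180,180,440,340)}[n]
    crops.append(cv2.resize(s["img"][y0:y1,x0:x1,::-1],None,fx=3,fy=3,interpolation=cv2.INTER_CUBIC)[:,:780])
    cv2.imwrite(f"pics/{n}_crop.png",crops[-1])
E
```

```text
scene green 148 247.3 211.3 (np.int64(239), np.int64(254), np.int64(206), np.int64(218)) [ 503.8 -147.2   85. ]
scene yellow 242 328.7 220.5 (np.int64(320), np.int64(337), np.int64(213), np.int64(228)) [449.5  24.2  45. ]
side green 350 331.8 283.1 (np.int64(322), np.int64(342), np.int64(273), np.int64(293)) [ 510.9 -145.8   85. ]
side yellow 333 261.0 256.7 (np.int64(251), np.int64(271), np.int64(248), np.int64(266)) [450.8  23.4  45. ]
```

View pics/scene_crop.png

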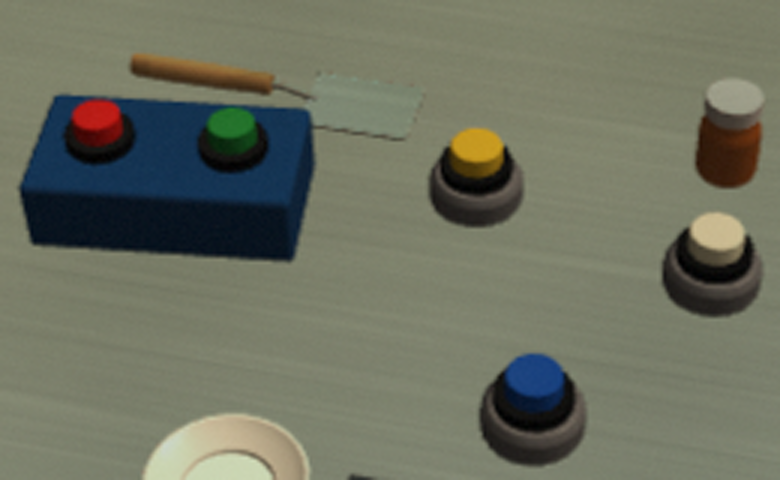

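View pics/side_crop.png

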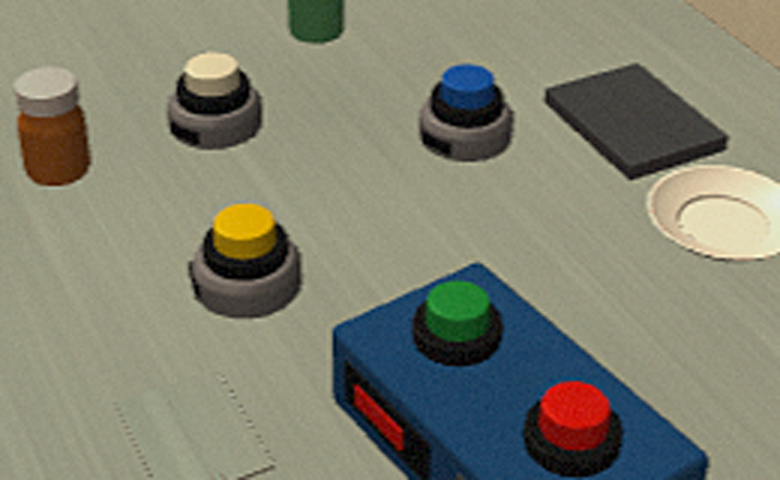

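```bash
cat >> h.py <<'E'
from scipy.spatial.transform import Rotation as Ro
def delta(st,tip,off=173):
    R=Ro.from_euler("xyz",st["tcp_rot"],degrees=True).as_matrix(); t=np.array(tip)+[0,0,off]
    return (R.T@(t-st["tool_pos"])/100).round(3), R[:,2].round(4)
E
python3 - <<'E'
from bench import *
from h import *
S={n:snapshot(n) for n in("scene","side")}
for c,z,a in (("g",89,{"scene":(247.2,209.6),"side":(332.8,279.4)}),("y",49,{"scene":(328.8,217.8),"side":(261.5,253)}),("red",89,{"scene":(202.3,208.5),"side":(371,314)})):
    for n in S: print(c,n,ray(S[n],*a[n],z).round(1))
print(delta(sense(),(505,-148,130)))
E
```

```text
g scene [ 502.9 -147.5   89. ]
g side [ 514.7 -142.2   89. ]
y scene [445.   23.5  49. ]
y side [454.4  29.   49. ]
red scene [ 521.6 -245.2   89. ]
red side [ 527.1 -241.    89. ]
(array([-5.254, -6.3  ,  1.017]), array([-2.e-04, -6.e-04, -1.e+00]))
```

```bash
python3 -m jog '-0.37 -0.45 0 0 0 0 1; -0.37 -0.45 0 0 0 0 1; -0.37 -0.45 0 0 0 0 1; -0.37 -0.45 0 0 0 0 1; -0.37 -0.45 0 0 0 0 1' 20
python3 -m jog '-0.37 -0.45 0 0 0 0 1; -0.37 -0.45 0 0 0 0 1; -0.37 -0.45 0 0 0 0 1; -0.37 -0.45 0 0 0 0 1; -0.37 -0.45 0 0 0 0 1'
python3 -m jog '-0.3 -0.35 0 0 0 0 1; 0 0 0 0 0 0 1; 0 0 0 0 0 0 1'
python3 - <<'E'
from bench import *
from h import *
import cv2
w=snapshot("wrist"); s=sense(); cv2.imwrite("pics/w1.png",w["img"][:,:,::-1])
print(s["tool_pos"],s["tcp_rot"],s["ft_force"],s["finger_gap"],delta(s,(505,-147,120)))
print(proj(w,(505,-147,89)),proj(w,(450,25,49)),proj(w,(s["tool_pos"]-[0,0,173])))
E
```

```text
time: 0.92
tool_pos: [265.2, 321.9, 404.8]
tcp_rot: [180.0, 0.0, 167.0]
ft_force: [1.8, 0.6, -0.8]
finger_gap: 0.2
grip_force: 0.0
time: 1.55
tool_pos: [394.7, 60.7, 405.1]
tcp_rot: [180.0, 0.1, 166.9]
ft_force: [1.4, 1.4, 0.4]
finger_gap: -0.2
grip_force: 0.0
time: 1.92
tool_pos: [415.4, 21.8, 404.6]
tcp_rot: [180.0, -0.0, 166.9]
ft_force: [-0.1, 0.1, 0.9]
finger_gap: -0.1
grip_force: 0.0
[415.33425595  22.29938598 404.65646548] [ 1.79980982e+02 -1.79354709e-02  1.66972963e+02] [ 0.90478504  0.18958144 -0.52499782] -0.10610179012869804 (array([-1.256, -1.448,  1.116]), array([-2.e-04,  4.e-04, -1.e+00]))
(np.float64(154.9421163570309), np.float64(353.9491902498478)) (np.float64(332.1892564675801), np.float64(238.7802822091438)) (np.float64(321.3822613451108), np.float64(309.64858520341124))
```

View pics/w1.png

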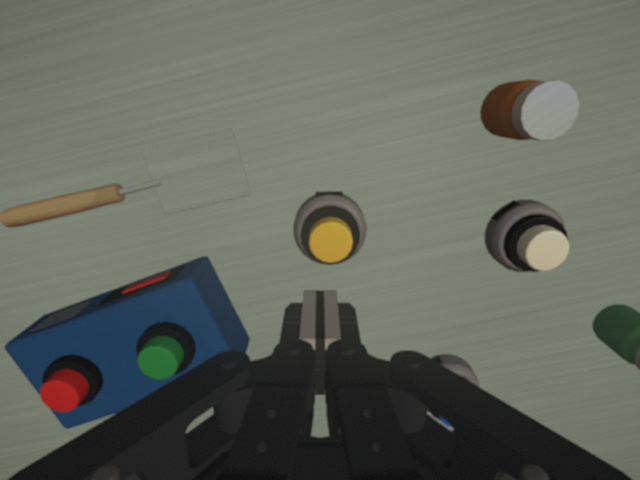

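The wrist view shows the yellow cap at (331,240) and the green cap's top at about (158,358), both close to my predictions. I compute them from here.

```bash
python3 - <<'E'
from bench import *
from h import *
w=snapshot("wrist"); s=sense()
print(ray(w,158,359,89),ray(w,65,391,89),ray(w,331,240.5,49))
g=ray(w,158,359,89); g[2]=115; print(delta(s,g))
E
```

```text
[ 510.75476987 -145.72964369   89.        ] [ 524.23711695 -240.10969275   89.        ] [451.33588334  24.11492014  49.        ]
(array([-1.308, -1.426,  1.166]), array([-0.e+00,  3.e-04, -1.e+00]))
```

```bash
python3 -m jog '-0.4 -0.4 0 0 0 0 1; -0.4 -0.4 0 0 0 0 1; -0.4 -0.4 0 0 0 0 1; -0.1 -0.22 0.3 0 0 0 1; 0 0 0.4 0 0 0 1'
python3 -m jog '0 0 0.3 0 0 0 1; 0 0 0 0 0 0 1; 0 0 0 0 0 0 1'
python3 - <<'E'
from bench import *
from h import *
import cv2
w=snapshot("wrist"); s=sense(); cv2.imwrite("pics/w2.png",w["img"][:,:,::-1])
print(s["tool_pos"],s["ft_force"],delta(s,(509.5,-146,89)),proj(w,(509.5,-146,89)))
E
```

```text
time: 2.65
tool_pos: [511.2, -146.5, 335.0]
tcp_rot: [-180.0, 0.2, 166.9]
ft_force: [-0.2, -0.0, -0.3]
finger_gap: -0.3
grip_force: 0.0
time: 3.02
tool_pos: [510.8, -145.3, 306.2]
tcp_rot: [-180.0, 0.1, 167.0]
ft_force: [-0.0, -0.2, 0.0]
finger_gap: -0.2
grip_force: 0.0
[ 510.99460668 -145.52246282  306.82181808] [-0.01814273 -0.82139538 -0.061568  ] (array([ 0.015, -0.008,  0.448]), array([ 0.0028, -0.0011, -1.    ])) (np.float64(318.5192987194432), np.float64(264.48879038523694))
```

View pics/w2.png

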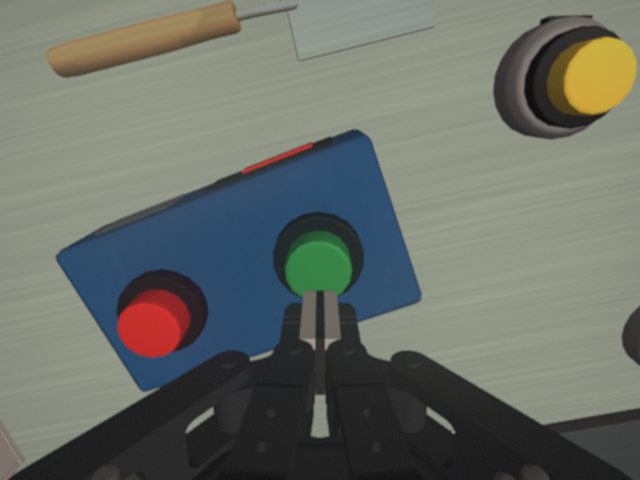

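The green cap's top is centred at (318,265), as predicted, so the tip is aligned with it. I approach and press gently.

```bash
python3 -m jog '0 0 0.2 0 0 0 1; 0 0 0.15 0 0 0 1; 0 0 0.08 0 0 0 1; 0 0 0.03 0 0 0 1; 0 0 0 0 0 0 1'
python3 -m jog '0 0 0.03 0 0 0 1; 0 0 0.02 0 0 0 1; 0 0 0.02 0 0 0 1; 0 0 0 0 0 0 1'
```

```text
time: 3.7
tool_pos: [510.4, -145.9, 259.4]
tcp_rot: [180.0, 0.0, 167.0]
ft_force: [-1.9, 2.5, 6.4]
finger_gap: 0.1
grip_force: 2.7
time: 4.2
tool_pos: [510.6, -146.0, 254.3]
tcp_rot: [180.0, 0.0, 167.0]
ft_force: [-9.1, 4.0, 19.5]
finger_gap: -0.3
grip_force: 9.7
```

```bash
python3 - <<'E'
from bench import *
import cv2
s=sense(); print(s["tool_pos"],s["ft_force"],s["wrist_torque"])
i=snapshot("side")["img"][230:350,250:410,::-1]; j=snapshot("scene")["img"][150:270,170:330,::-1]
cv2.imwrite("pics/press1.png",cv2.resize(cv2.hconcat([i,j]),(800,300),interpolation=cv2.INTER_CUBIC))
E
```

```text
[ 510.59421677 -145.98581415  254.28944885] [-9.08885638  4.04510644 19.4802515 ] [0.79089756 1.65660664 0.01518735]
```

View pics/press1.png

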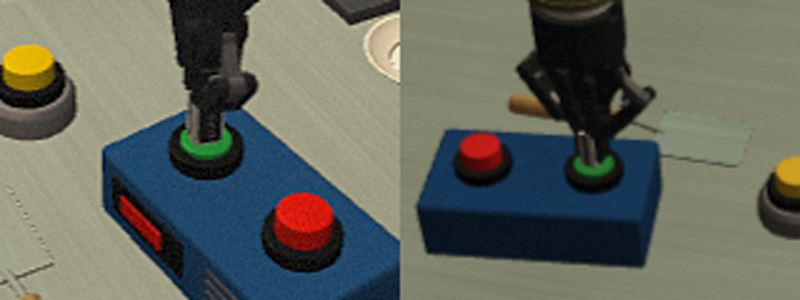

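The green cap is flush with its housing (left half, about (205,142)) and the red button is up, so the press worked. The tip is effectively about 5 mm longer than stated, so I will press yellow more shallowly.

```bash
python3 -m jog '0 0 -0.08 0 0 0 1; 0 0 -0.2 0 0 0 1; 0 0 -0.4 0 0 0 1; 0 0 0 0 0 0 1; 0 0 0 0 0 0 1'
python3 - <<'E'
from bench import *
from h import *
import cv2
w=snapshot("wrist"); s=sense(); cv2.imwrite("pics/w3.png",w["img"][:,:,::-1])
print(s["tool_pos"],s["ft_force"],delta(s,(451,24.3,90)),proj(w,(451,24.3,49)),proj(w,(510,-146,89)))
E
```

```text
time: 4.92
tool_pos: [510.2, -146.0, 319.6]
tcp_rot: [-180.0, 0.0, 166.9]
ft_force: [-0.7, 0.6, -1.4]
finger_gap: -0.2
grip_force: 0.0
[ 509.84886911 -145.89758686  318.81977323] [ 0.05937905 -0.09977518 -0.61782245] (array([0.957, 1.525, 0.56 ]), array([-1.2e-03,  4.0e-04, -1.0e+00])) (np.float64(584.3287349724421), np.float64(76.90451454710586)) (np.float64(320.32635246532953), np.float64(257.02394957745844))
```

View pics/w3.png

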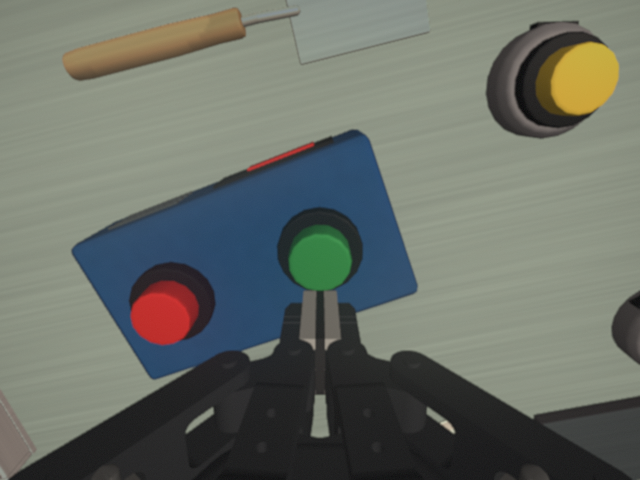

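The green button is back up at (320,258), and the yellow top at about (584,77) matches the prediction. I move over the yellow timer.

```bash
python3 -m jog '0.3 0.5 0 0 0 0 1; 0.3 0.5 0 0 0 0 1; 0.3 0.45 0 0 0 0 1; 0.06 0.08 0.25 0 0 0 1; 0 0 0.25 0 0 0 1'
python3 -m jog '0 0 0 0 0 0 1; 0 0 0 0 0 0 1'
python3 - <<'E'
from bench import *
from h import *
import cv2
w=snapshot("wrist"); s=sense(); cv2.imwrite("pics/w4.png",w["img"][:,:,::-1])
print(s["tool_pos"],s["ft_force"],delta(s,(451,24.3,49)),proj(w,(451,24.3,49)))
m=cv2.inRange(cv2.cvtColor(w["img"],cv2.COLOR_RGB2HSV),(20,120,80),(35,255,255)); ys,xs=np.nonzero(m); print(len(xs),xs.min(),xs.max(),ys.min(),ys.max())
E
```

```text
time: 5.6
tool_pos: [450.3, 26.0, 268.1]
tcp_rot: [-180.0, -0.1, 167.1]
ft_force: [0.6, -0.0, -0.2]
finger_gap: 0.2
grip_force: 0.0
time: 5.85
tool_pos: [451.3, 24.6, 269.8]
tcp_rot: [-180.0, -0.0, 166.9]
ft_force: [0.7, -0.2, 0.1]
finger_gap: -0.0
grip_force: 0.0
[451.6170021   24.48470064 270.42415873] [ 0.16029137 -0.32466542  1.29266936] (array([ 0.006, -0.003,  0.484]), array([ 7.e-04, -1.e-04, -1.e+00])) (np.float64(319.7882921867745), np.float64(264.1554609090657))
4217 281 355 224 296
```

View pics/w4.png

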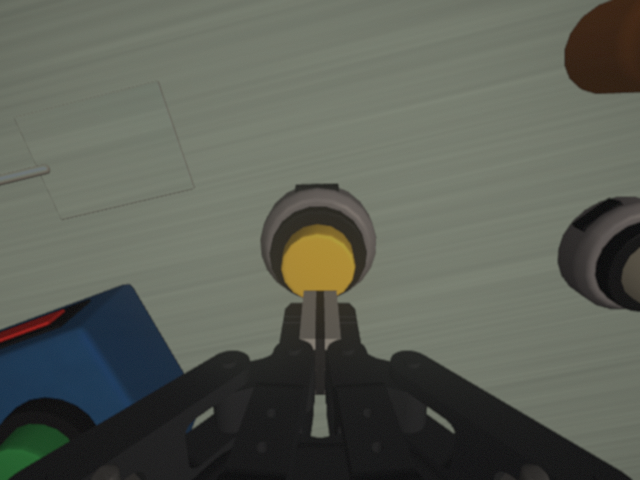

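The yellow cap is centred at (318,263), so the tip is aligned. I descend in small steps.

```bash
python3 -m jog '0 0 0.2 0 0 0 1; 0 0 0.14 0 0 0 1; 0 0 0.06 0 0 0 1; 0 0 0 0 0 0 1; 0 0 0 0 0 0 1'
python3 -m jog '0 0 0.03 0 0 0 1; 0 0 0.02 0 0 0 1; 0 0 0 0 0 0 1'
```

```text
time: 6.52
tool_pos: [451.6, 24.7, 230.3]
tcp_rot: [180.0, 0.0, 166.9]
ft_force: [-0.2, 0.0, -0.5]
finger_gap: 0.1
grip_force: 0.0
time: 6.9
tool_pos: [451.6, 24.7, 225.1]
tcp_rot: [180.0, 0.1, 166.9]
ft_force: [0.4, 0.2, 2.7]
finger_gap: -0.2
grip_force: 1.4
```

```bash
python3 -m jog '0 0 0.03 0 0 0 1; 0 0 0.03 0 0 0 1; 0 0 0 0 0 0 1; 0 0 0 0 0 0 1'
```

```text
time: 7.4
tool_pos: [451.6, 24.7, 219.0]
tcp_rot: [180.0, 0.1, 166.9]
ft_force: [1.1, 0.5, 5.3]
finger_gap: 0.0
grip_force: 2.8
```

```bash
python3 -m jog '0 0 0.02 0 0 0 1; 0 0 0.01 0 0 0 1; 0 0 0 0 0 0 1; 0 0 0 0 0 0 1'
```

```text
time: 7.9
tool_pos: [451.6, 24.7, 216.1]
tcp_rot: [180.0, 0.1, 166.9]
ft_force: [-0.7, 0.3, 7.0]
finger_gap: -0.2
grip_force: 3.5
```

At 7.0 N the button is well past half-way (5.2 N). I release and raise the hand.

```bash
python3 -m jog '0 0 -0.05 0 0 0 1; 0 0 -0.1 0 0 0 1; 0 0 -0.3 0 0 0 1; 0 0 -0.5 0 0 0 1; 0 0 -0.5 0 0 0 1'
python3 -m jog '0 0 -0.4 0 0 0 1; 0 0 0 0 0 0 1; 0 0 0 0 0 0 1; 0 0 0 0 0 0 1'
python3 - <<'E'
from bench import *
import cv2
cv2.imwrite("pics/end.png",snapshot("wrist")["img"][:,:,::-1])
E
```

```text
time: 8.52
tool_pos: [450.4, 24.8, 361.4]
tcp_rot: [-180.0, -0.1, 166.9]
ft_force: [0.3, -0.5, 0.8]
finger_gap: 0.2
grip_force: 0.0
time: 9.02
tool_pos: [450.7, 24.8, 398.8]
tcp_rot: [-180.0, -0.2, 166.9]
ft_force: [-0.5, 0.5, -0.5]
finger_gap: -0.2
grip_force: 0.0
```

View pics/end.png

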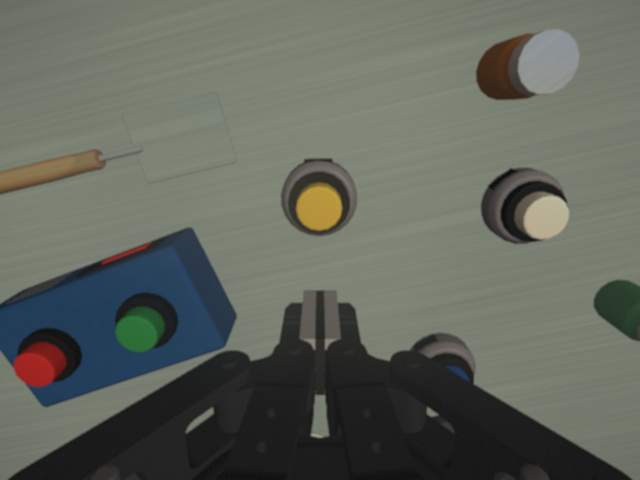

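Every button in view is up, with yellow at (319,207) and green at (140,328). The timer has not moved and the hand is clear.

```bash
python3 -c "from bench import *; print(hand_in())"
```

```text
the job is handed in; nothing more can be done
None
```

I pressed the green start button fully in and let it spring back, then pressed the yellow timer's button past half-way (7 N) and let it up; the hand is raised clear, nothing else was touched, and the job was handed in at about 9 s, though the green press was firmer than needed, peaking at about 20 N.

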